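Show the tall rock slab to the inspection camera

ROBOT

A 6-joint arm with a two-finger parallel gripper is mounted at the origin on a cart in front of the work surface, level with it; the furniture and walls round the work are solid. World frame = base frame: x ahead of the robot, y to its left, z up, the work surface at z = 0. Lengths are in m, angles in rad, forces in N, time in s.
With the tool pointing down it reaches from about 0.25 to 0.775 m from the base axis. Payload 8.9 kg.
Tool frame: the origin (TCP) lies on the centre line of the jaws, within the pads' length; the fingertips stand tips_ahead ahead of it and the grasp point (between the pads) lies 8 mm behind it (tips_ahead is the distance from the TCP to the fingertips, in m); z points along the fingers, y is the line along which they close (so a half turn about z gives the same grasp; the last joint's range is limited). The gripper opens to 85 mm and grips with 20 to 120 N. Pads are 22 mm wide; open, the fingers measure 114 mm over their backs; the gripper's body (76 mm by 85 mm) begins 54 mm behind the grasp point. The pads swing forward as they close: fully open they stand 13 mm farther back than shut.
Start: joints at [-0.139, 0.291, -0.153, 1.127, 0, 1.431], TCP at [0.525, 0, 0.242] pointing down, gripper open.
Joint ranges: [-2.52, 2.52], [-0.91, 1.74], [-1.3, 1.37], [-1.96, 2.02], [-1.52, 1.47], [-3.14, 3.14]. Speed limits (rad/s): [2.22, 2.22, 2.79, 3.14, 3.14, 3.14].

INTERFACE

Orientations are given as a unit quaternion [w, x, y, z].
In Python, from plant import * gives the robot as it stands.
- The arm moves only by the tool send_rows, never from a script. Its argument "increments" is a list of rows, each an object of numbers: "dx", "dy", "dz": the shift along the tool's x, y, z in units of 25 mm (1.0 is 25 mm); "ax", "ay", "az": the turn, a rotation vector about the tool's x, y, z in units of 5 degrees (1.0 is 5 degrees); "hand": the gripper's target within -1 to 1 (shut at 1, half-way at 0, fully open at -1). A call has 1 to 10 rows; each row shifts and turns the commanded pose from where the row before left it, along the tool's axes as they then stand; what a row does not reach is not made up. A row lasts 1/10 s, in which the tool goes at most 50 mm and 8.59 degrees, less where a joint would pass 70% of its speed; a pose out of reach is approached as far as the arm can. A call is refused whole if a number of a shift passes 1 or a number of a turn 1, either way. A call with a gripper value outside its range is refused whole. The fingers move at their own pace and stop on an object; "grip_force" is the grip in N (left out, the last holds). Time passes only in rows, so rows that do not move let the fingers close. It gives the time, the measured TCP pose, the force, the opening and the grip force at its end, in the units of the state.
- state(): the state, without advancing time (a new reading comes with each control period).
- capture(name): name is "scene" or "side" or "wrist"; returns a dict with "color" (420x560x3 uint8, blue, green, red), "z_map" (420x560 float32, m along the optical axis (not along the pixel's ray), 0 where there is no reading), "intrinsics" (3x3 intrinsics, pixels), "origin" and "rotation" of the camera in the world; the wrist camera has in their place "hand_eye" (4x4, takes a point from camera to tool coordinates, whose origin is the TCP and whose axes are the flange's). Camera axes: x right, y up, looking along -z (the intrinsics and any distortion apply to the point x, -y, -z); pixel columns grow to the right and rows downward; lengths in m; the calibration is good to about 2 mm. A picture is of the moment at which its call begins: read the wrist's pose just before it.
- hand_in(): hands the job in; it is judged then, once.
The state is a dict: "t": time; "joint_positions": joint angles; "joint_velocities": joint speeds; "effort": joint torques, N m; "tcp_pos": TCP position; "orientation": TCP orientation; "ft_force": force on the tool from outside, world axes, zero at the start; "torque": the same for the moment, N m; "gripper_width": finger opening in m; "gripper_force": force on a finger pad.
Only numpy, scipy, OpenCV 4.12 (cv2) and the standard library are available. Lean on these libraries where they do the work, as an engineer would, in place of code of your own. Each camera call takes 0.05 s, during which the arm holds its last target. There are 200 camera calls.

TASK

Start the inspection camera by pressing its treadle switch fully down to the stop for half a second, and let it come up again. Then take the tallest of the three sawn rock slabs out of the slotted stand and hold it still in the air at the focus point of the camera, which looks slantingly down: centred, upright in the picture, a broad face square to the lens. Finish while still holding it there; leave the two short slabs in their slots, and do not disturb the loose rock and mug or touch the camera.

Things in the scene. Friction and masses are not known exactly. Their poses are not given: they have to be found in the camera images.
- pedal (a joint): treadle of the camera's switch, a ribbed dark plate 105 x 60 x 8 mm on a grey base 130 x 80 mm: 0 = up (at rest, its free end tilted up by 0.26 rad), 0.22 rad = fully down at its stop. A spring returns it: about 3 N at the pad to start it, about 10 N to hold it at the stop
- pedal_pad (a point): middle of the ribbed rubber pad on top of the treadle, where to press; 80 mm from the hinge, 44 mm above the bench at rest, 17 mm lower when fully down. Its x axis points along the treadle toward the hinge (level direction: the switch's own yaw), so the free end lies on its -x side, which faces the robot roughly
- tall_slab_center (a point): centre of the tallest rock slab, 12 mm thick (its x axis, normal to the broad faces), 46 mm wide (y) and 85 mm high (z, up), about 0.13 kg. It stands on edge in one of the three slots, its foot 8 mm above the bench, centre 50.5 mm and top edge 93 mm above the bench. The broad faces are alike; either may face the camera, and either 46 mm end up. Best gripped near the top across its 46 mm width, on the narrow side edges, which leaves the broad faces in view
- tall_slab: the same slab; origin at the centre of its foot, axes as above
- slab_stand: pale wooden slotted stand, 150 x 64 mm and 30 mm high, fixed; origin under its centre. Three slots 15 mm wide, at -45, 0 and +45 mm along its x axis; the slabs stand in them across its x axis, widths along its y. Which slot holds the tall slab varies
- short_slab_a_center (a point): centre of one short slab, 12 x 46 x 58 mm high, in another slot (top edge 66 mm above the bench)
- short_slab_b_center (a point): centre of the other short slab, same size
- short_slab_a: first short slab; origin at its foot, z up
- short_slab_b: second short slab; origin at its foot, z up
- camera_head: the camera: a finned aluminium body 62 x 52 x 52 mm with a black lens barrel 42 mm across and 50 mm long. Origin at the centre of the lens front. It looks along its own -x axis, toward the robot and 0.42 rad (24 degrees) downward; its y axis is level, its z axis is up in the picture
- focus (a point): the focus point: a point in the air, 140 mm straight before the lens on its axis, 200 mm above the bench, straight above the black disc on the camera's base plate. Same axes as camera_head: the slab is right when its centre is here and its x, y, z axes lie along these (its top edge leans back from the lens toward the robot by 0.42 rad)
- camera_stand: the camera's fixed stand: a grey base plate 330 x 100 x 12 mm on the bench with a steel column 20 mm thick and 372 mm high, 245 mm behind the focus point. Origin on the bench straight under the focus point, marked by a black disc 36 mm across; x axis level along the plate toward the column
- rock: loose natural rock, 59 x 69 x 40 mm, lying on the bench right of the work; leave it alone
- mug: loose striped mug, 80 mm across, 89 mm high, standing left of the camera; leave it alone
There are look-alikes about, which are no part of the job. What is shaped like the tall_slab but orange or turquoise is not meant.

How it is judged:
By the outcome, as a careful person would: the job done as asked, in the order asked, and still so for the second after the job is handed in, while the arm keeps its last pose, push and grip.
It also fails if it takes over 48 s, if anything falls off the work surface, if the arm or the gripper's body presses on something with over 40 N, if the wrist force passes 120 N, or if a joint passes its speed limit or range.

## Working session

There is one attempt and no reset: what is moved stays moved. The work goes in short steps, Python scripts to look and compute and a tool call to move; the robot and the scene stay as the last step left them, time stands still between calls to the robot, and variables do not carry over. Pictures are saved under pics/ and viewed, at most 10 in all, crops included, and the job is handed in when it is done.

Besides the shell and the picture viewer there is one more tool, called after ">>>" as name(argument=value, ...), one argument or row to a line, values as JSON. send_rows: Moves the arm, as the interface text tells. Its arguments: {"type":"object","properties":{"increments":{"type":"array","items":{"type":"object","properties":{"dx":{"type":"number"},"dy":{"type":"number"},"dz":{"type":"number"},"ax":{"type":"number"},"ay":{"type":"number"},"az":{"type":"number"},"hand":{"type":"number"}}}},"grip_force":{"type":"number"}},"required":["increments"]}

```bash
ls; mkdir -p pics; cat > h.py <<'E'
from plant import *
import numpy as np, cv2
from scipy.spatial.transform import Rotation as R
def rot(q): return R.from_quat([q[1],q[2],q[3],q[0]])
def cap(n):
    s=state(); c=capture(n)
    if 'hand_eye' in c:
        T=np.eye(4);T[:3,:3]=rot(s['orientation']).as_matrix();T[:3,3]=s['tcp_pos'];T=T@np.array(c['hand_eye'])
        c['origin']=T[:3,3];c['rotation']=T[:3,:3]
    c['origin']=np.array(c['origin']);c['rotation']=np.array(c['rotation']);c['K']=np.array(c['intrinsics'])
    return c
def pts(c,uv,z=None):
    """world points of pixels via depth"""
    K=c['K'];uv=np.atleast_2d(uv);out=[]
    for u,v in uv:
        d=np.array([(u-K[0,2])/K[0,0],-(v-K[1,2])/K[1,1],-1.])
        if z is None: p=c['origin']+c['rotation']@(d*c['z_map'][int(v),int(u)])
        else:
            w=c['rotation']@d; p=c['origin']+w*(z-c['origin'][2])/w[2]
        out.append(p)
    return np.array(out)
def cloud(c):
    h,w=c['z_map'].shape;K=c['K'];u,v=np.meshgrid(np.arange(w),np.arange(h));z=c['z_map']
    d=np.stack([(u-K[0,2])/K[0,0],-(v-K[1,2])/K[1,1],-np.ones_like(z)],-1)*z[...,None]
    return d@c['rotation'].T+c['origin']
def proj(c,P):
    q=(np.atleast_2d(P)-c['origin'])@c['rotation'];K=c['K']
    return np.stack([K[0,0]*q[:,0]/-q[:,2]+K[0,2],K[1,1]*-q[:,1]/-q[:,2]+K[1,2]],-1)
E
python3 - <<'E'
from h import *
s=state();print(s)
for n in ['scene','side']:
    c=cap(n);cv2.imwrite(f'pics/{n}0.png',c['color']);print(n,c['K'].tolist(),c['origin'],c['rotation'].tolist(),[k for k in c])
E
```

```text
pics
{'t': 0.0, 'joint_positions': array([-1.39326543e-01,  2.91308208e-01, -1.54122860e-01,  1.12667918e+00,
        3.64781684e-05,  1.43149686e+00]), 'joint_velocities': array([-5.24521150e-05,  1.21390324e-03, -1.41291566e-03,  1.63124320e-03,
        6.31888467e-04,  5.68057215e-04]), 'effort': array([-3.46096487e-03, -5.37150800e+01,  3.31364536e+01,  1.60375424e-02,
       -3.39078597e-04,  1.08972756e-05]), 'tcp_pos': array([5.24586044e-01, 5.94694166e-05, 2.41719071e-01]), 'orientation': array([-5.35528929e-04,  7.07116210e-01,  7.07097047e-01, -3.80969942e-04]), 'ft_force': array([-0.48221644,  0.15548065,  0.23406329]), 'torque': array([ 0.00775334, -0.02013359, -0.01967955]), 'gripper_force': 0.0, 'gripper_width': 0.08537205972603332}
scene [[545.6321324950317, 0.0, 275.58591057958836], [0.0, 545.6321324950317, 206.49708700308594], [0.0, 0.0, 1.0]] [-0.26830099 -0.46517644  1.24187142] [0.8003895450351759, 0.3061546189367932, -0.18376154801693168, -0.481536726504295] ['color', 'z_map', 'intrinsics', 'origin', 'rotation', 'K']
side [[451.10252877030496, 0.0, 286.1174873041827], [0.0, 451.10252877030496, 206.41913090657368], [0.0, 0.0, 1.0]] [ 0.32469157 -0.88771714  0.80449964] [0.8782019515011489, 0.4578214264187311, -0.06714329961990888, -0.12104813591147696] ['color', 'z_map', 'intrinsics', 'origin', 'rotation', 'K']
```

```bash
sed -i "s/c\['rotation'\]=np.array(c\['rotation'\]);/c['rotation']=rot(c['rotation']).as_matrix() if np.size(c['rotation'])==4 else np.array(c['rotation']);/" h.py
python3 - <<'E'
import plant
print({k:(v if not callable(v) else '()') for k,v in vars(plant).items() if not k.startswith('__')})
E
```

```text
{'capture': '()', 'hand_in': '()', 'state': '()', 'IKError': '()', 'tips_ahead': 0.011}
```

View pics/scene0.png

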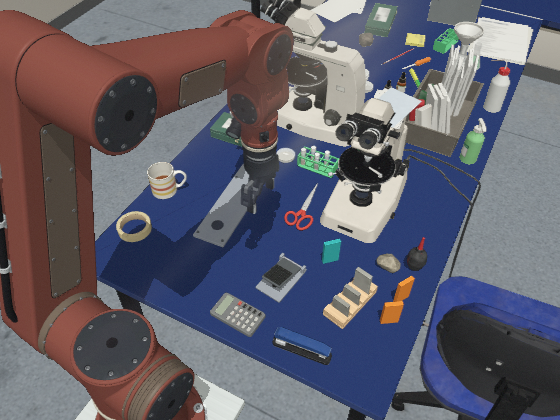

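View pics/side0.png

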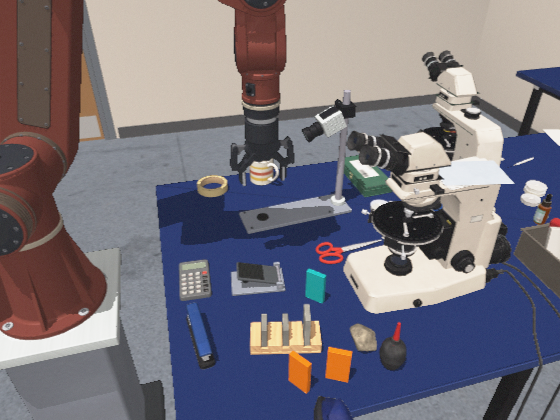

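The scene view shows the pedal at (280,277), the slotted stand at (350,298) with grey slabs at (340,298), (352,288) and (364,276), and the camera plate from (205,235) with its disc near (217,225). The rock is at (388,262) and the mug at (162,180). The side view shows the slabs at (265,328), (285,327) and (307,322), the last clearly the highest. The turquoise slab at (331,250) and the orange ones at (403,290) and (391,312) are decoys.

```bash
python3 - <<'E'
from h import *
np.set_printoptions(precision=4,suppress=True)
def rect(P): 
    r=cv2.minAreaRect((P[:,:2]*1000).astype(np.float32));return [np.round(x,1) for x in r]
for n,bx,pd,disc,seeds in [('scene',(318,262,382,332),(250,248,310,305),(205,215,230,236),[(340,298),(352,288),(364,276)]),('side',(245,300,326,358),(225,255,290,298),(250,205,275,225),[(265,328),(285,327),(307,322)])]:
    c=cap(n);W=cloud(c);hsv=cv2.cvtColor(c['color'],cv2.COLOR_BGR2HSV)
    print(n,'bench z',np.median(W[...,2][(hsv[...,0]>110)&(hsv[...,0]<125)&(hsv[...,1]>150)&(W[...,2]>-.03)&(W[...,2]<.03)]))
    x0,y0,x1,y1=bx;m=np.zeros(W.shape[:2],bool);m[y0:y1,x0:x1]=1
    wood=m&(hsv[...,0]<25)&(hsv[...,1]>60)&(W[...,2]>.024)&(W[...,2]<.036)
    print('wood',wood.sum(),rect(W[wood]))
    sl=m&(W[...,2]>.04)&(W[...,2]<.11)
    P=W[sl];print('slab px',sl.sum(),'max z',P[:,2].max())
    nl,lab=cv2.connectedComponents(sl.astype(np.uint8))
    for i in range(1,nl):
        Q=W[lab==i]
        if len(Q)>15: print('  slab',len(Q),np.argwhere(lab==i).mean(0)[::-1],Q.mean(0),'zmax',np.percentile(Q[:,2],97),rect(Q))
    x0,y0,x1,y1=pd;m[:]=0;m[y0:y1,x0:x1]=1
    b=m&(hsv[...,2]>95)&(hsv[...,1]<80)&(W[...,2]<.03)&(W[...,2]>-.01);print('pedal base',b.sum(),rect(W[b]),np.median(W[b][:,2]))
    d=m&(W[...,2]>.024)&(W[...,2]<.075)
    print('pedal high',d.sum(),rect(W[d]),W[d].mean(0),W[d][:,2].max())
    x0,y0,x1,y1=disc;m[:]=0;m[y0:y1,x0:x1]=1
    k=m&(hsv[...,2]<60);uv=np.argwhere(k).mean(0)[::-1];print('disc',k.sum(),uv,pts(c,uv,.012),np.median(W[k],0))
    cv2.imwrite(f'pics/{n}_crop.png',cv2.resize(c['color'][225:345,190:420] if n=='scene' else c['color'][190:370,200:380],None,fx=3.2,fy=3.2,interpolation=cv2.INTER_CUBIC))
E
```

```text
scene bench z 0.0005795803215831175
wood 534 [array([ 492.3, -304.3]), array([123.2, 153.7]), np.float64(75.3)]
slab px 620 max z 0.09916643855873897
  slab 286 [362.5664 278.3671] [ 0.5413 -0.2878  0.073 ] zmax 0.09581851151653095 [array([ 543.9, -286.5]), array([48.3, 17. ]), np.float64(79.9)]
  slab 164 [351.6768 292.1585] [ 0.4988 -0.277   0.0588] zmax 0.06926032240999312 [array([ 501.1, -276.5]), array([45.6, 16.5]), np.float64(77.5)]
  slab 169 [340.8876 303.5089] [ 0.455  -0.266   0.0588] zmax 0.07056822220260986 [array([ 457.8, -264.3]), array([48.4, 16.4]), np.float64(75.9)]
pedal base 764 [array([486.4, -81.5]), array([ 82.6, 136.9]), np.float64(81.4)] 0.00972800332035395
pedal high 616 [array([487.8, -84.7]), array([ 80.4, 111.3]), np.float64(85.0)] [ 0.4821 -0.0823  0.0385] 0.056666795582764884
disc 64 [216.7969 224.9219] [[0.5591 0.1702 0.012 ]] [0.5577 0.168  0.0158]
side bench z -0.0006708379319027014
wood 1205 [array([ 503.1, -274.3]), array([ 67.5, 149.1]), np.float64(76.1)]
slab px 579 max z 0.0954665983789722
  slab 228 [306.9123 320.6886] [ 0.5438 -0.2947  0.0774] zmax 0.09417502426772066 [array([ 546.8, -286. ]), array([47.6, 12. ]), np.float64(75.8)]
  slab 142 [264.3662 326.2324] [ 0.4589 -0.2703  0.0595] zmax 0.06743962420614766 [array([ 460.4, -264.6]), array([47.2, 10.5]), np.float64(75.9)]
  slab 145 [285.4897 325.9103] [ 0.5013 -0.2826  0.0611] zmax 0.06771000601209608 [array([ 503.1, -276.6]), array([45.6, 10.7]), np.float64(74.4)]
  slab 64 [294.6562 354.8594] [ 0.4936 -0.3729  0.0839] zmax 0.08695946556167772 [array([ 495.3, -374.4]), array([12.4, 25.8]), np.float64(42.0)]
pedal base 976 [array([488.4, -61.6]), array([121.4, 132.1]), np.float64(80.8)] 0.008002974333377766
pedal high 700 [array([490.8, -82.2]), array([ 82.7, 108.9]), np.float64(82.0)] [ 0.4842 -0.0841  0.037 ] 0.05210608157997254
disc 63 [262.254  216.5397] [[0.5589 0.1724 0.012 ]] [0.558  0.1687 0.0141]
```

View pics/scene_crop.png

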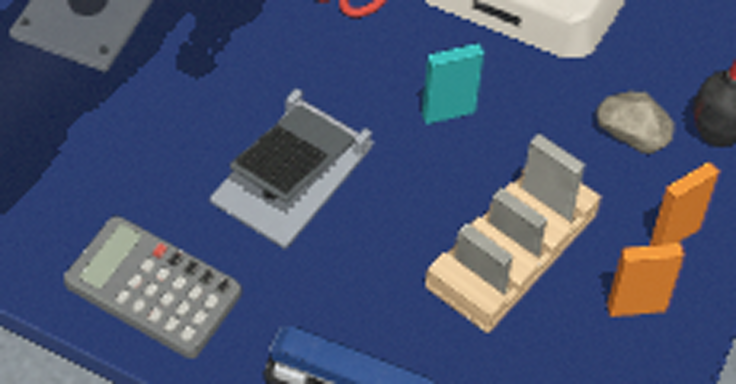

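View pics/side_crop.png

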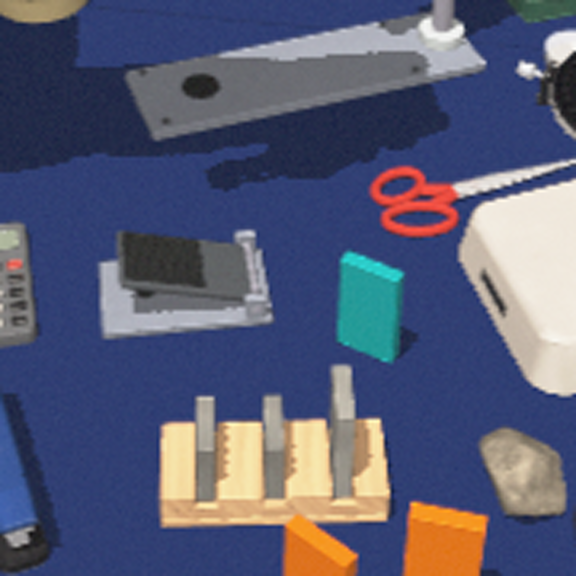

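The crops confirm it. In the scene crop the grey slab at (553,175) stands highest, in the far slot with its top at 94–96 mm; the short pair are at 67–69 mm. The turquoise (453,83) and orange (645,280), (685,205) ones are look-alikes. The pedal's ribbed pad is at its near end (280,158) and its hinge at the far end (330,120).

```bash
python3 - <<'E'
from h import *
np.set_printoptions(precision=4,suppress=True)
for n,pd in [('scene',(250,248,310,305)),('side',(225,255,290,298))]:
    c=cap(n);W=cloud(c);hsv=cv2.cvtColor(c['color'],cv2.COLOR_BGR2HSV)
    x0,y0,x1,y1=pd;m=np.zeros(W.shape[:2],bool);m[y0:y1,x0:x1]=1
    k=m&(c['color'].max(2)<62)&(W[...,2]>.03)
    k=cv2.morphologyEx(k.astype(np.uint8),cv2.MORPH_OPEN,np.ones((3,3)))>0
    P=W[k];r=cv2.minAreaRect((P[:,:2]*1000).astype(np.float32));uv=np.argwhere(k).mean(0)[::-1]
    print(n,'pad',k.sum(),uv,pts(c,uv,.044),P.mean(0),r)
    d=np.hypot(W[...,0]-.559,W[...,1]-.171)
    pl=(W[...,2]>.006)&(W[...,2]<.02)&(hsv[...,1]<80)&(d<.3)&(W[...,1]>.09)
    nl,lab,st,_=cv2.connectedComponentsWithStats(pl.astype(np.uint8));i=1+st[1:,4].argmax();P=W[lab==i]
    r=cv2.minAreaRect((P[:,:2]*1000).astype(np.float32));print('plate',len(P),r)
    co=(W[...,2]>.04)&(W[...,2]<.2)&(d>.2)&(d<.29)&(hsv[...,1]<80)&(W[...,1]>.1)
    P=W[co];print('col',len(P),np.median(P,0) if len(P) else '', np.degrees(np.arctan2(np.median(P[:,1])-.171,np.median(P[:,0])-.559)) if len(P) else '')
    hd=(W[...,2]>.21)&(W[...,2]<.37)&(d>.08)&(d<.29)&(W[...,0]>.6)&(W[...,1]<.33)
    P=W[hd];print('head',len(P),np.median(P,0) if len(P) else '')
E
```

```text
scene pad 257 [277.9027 274.3852] [[ 0.4682 -0.0804  0.044 ]] [ 0.4687 -0.0802  0.0434] ((468.9973449707031, -79.01394653320312), (54.151527404785156, 61.0359992980957), 86.1423568725586)
plate 1950 ((659.1771240234375, 175.5680694580078), (331.53515625, 102.91107940673828), 4.5189313888549805)
col 432 [0.624  0.4104 0.0706] 74.81575035478392
head 236 [0.6948 0.1769 0.2776]
side pad 328 [250.311  270.7835] [[ 0.4691 -0.0814  0.044 ]] [ 0.4687 -0.0844  0.0469] ((393.9910888671875, -468.36724853515625), (849.701904296875, 56.20491409301758), 78.9198989868164)
plate 2068 ((663.7247314453125, 174.996337890625), (329.3895263671875, 107.85021209716797), 3.4648170471191406)
col 426 [0.7972 0.1818 0.0953] 2.600544757212163
head 1368 [0.7665 0.1685 0.2976]
```

>>> send_rows(
  increments=[
    {"dx": -0.81,"dy": -0.56,"hand": 1},
    {"dx": -0.81,"dy": -0.56,"hand": 1},
    {"dx": -0.81,"dy": -0.56,"hand": 1},
    {"dx": -0.81,"dy": -0.56,"hand": 1},
    {"az": -1,"hand": 1},
    {"az": -1,"hand": 1},
    {"az": -1,"hand": 1},
    {"az": -1,"hand": 1},
    {"az": -1,"hand": 1},
    {"az": -1,"hand": 1},
  ],
  grip_force=40,
)

```text
invalid input
```

>>> send_rows(
  increments=[
    {"az": -1,"dz": 0.6,"hand": 1},
    {"az": -1,"dz": 0.6,"hand": 1},
    {"az": -1,"dz": 0.6,"hand": 1},
    {"az": -1,"dz": 0.6,"hand": 1},
    {"az": -1,"dz": 0.6,"hand": 1},
    {"az": -1,"dz": 0.6,"hand": 1},
    {"az": -1,"dz": 0.6,"hand": 1},
    {"az": -1,"dz": 0.6,"hand": 1},
    {"az": -1,"dz": 0.6,"hand": 1},
    {"az": -1.0,"dz": 0.6,"hand": 1},
  ],
)

```text
invalid input
```

>>> send_rows(
  increments=[
    {"az": -0.3,"hand": 1},
    {"hand": 1},
    {"hand": 1},
  ],
)

```text
invalid input
```

>>> send_rows(
  increments=[
    {"dx": -0.81,"dy": -0.56,"dz": 0,"ax": 0,"ay": 0,"az": 0,"hand": 1},
    {"dx": -0.81,"dy": -0.56,"dz": 0,"ax": 0,"ay": 0,"az": 0,"hand": 1},
    {"dx": -0.81,"dy": -0.56,"dz": 0,"ax": 0,"ay": 0,"az": 0,"hand": 1},
    {"dx": -0.81,"dy": -0.56,"dz": 0,"ax": 0,"ay": 0,"az": 0,"hand": 1},
  ],
  grip_force=40,
)

```text
t: 0.7
tcp_pos: [0.4684, -0.0816, 0.2423]
orientation: [0.0, 0.707, 0.707, -0.0]
ft_force: [0.4, -0.9, 0.6]
gripper_width: 0.0282
gripper_force: 0.0
```

>>> send_rows(
  increments=[
    {"dx": 0,"dy": 0,"dz": 0.6,"ax": 0,"ay": 0,"az": -1,"hand": 1},
    {"dx": 0,"dy": 0,"dz": 0.6,"ax": 0,"ay": 0,"az": -1,"hand": 1},
    {"dx": 0,"dy": 0,"dz": 0.6,"ax": 0,"ay": 0,"az": -1,"hand": 1},
    {"dx": 0,"dy": 0,"dz": 0.6,"ax": 0,"ay": 0,"az": -1,"hand": 1},
    {"dx": 0,"dy": 0,"dz": 0.6,"ax": 0,"ay": 0,"az": -1,"hand": 1},
    {"dx": 0,"dy": 0,"dz": 0.6,"ax": 0,"ay": 0,"az": -1,"hand": 1},
    {"dx": 0,"dy": 0,"dz": 0.6,"ax": 0,"ay": 0,"az": -1,"hand": 1},
    {"dx": 0,"dy": 0,"dz": 0.6,"ax": 0,"ay": 0,"az": -1,"hand": 1},
    {"dx": 0,"dy": 0,"dz": 0.6,"ax": 0,"ay": 0,"az": -1,"hand": 1},
    {"dx": 0,"dy": 0,"dz": 0.6,"ax": 0,"ay": 0,"az": -1,"hand": 1},
  ],
)

```text
t: 1.7
tcp_pos: [0.469, -0.081, 0.0917]
orientation: [0.0, 0.34, 0.94, 0.0]
ft_force: [-0.3, -0.1, 0.1]
gripper_width: 0.0002
gripper_force: 0.0
```

>>> send_rows(
  increments=[
    {"dx": 0,"dy": 0,"dz": 0,"ax": 0,"ay": 0,"az": -1,"hand": 1},
    {"dx": 0,"dy": 0,"dz": 0,"ax": 0,"ay": 0,"az": -1,"hand": 1},
    {"dx": 0,"dy": 0,"dz": 0,"ax": 0,"ay": 0,"az": -1,"hand": 1},
    {"dx": 0,"dy": 0,"dz": 0,"ax": 0,"ay": 0,"az": -1,"hand": 1},
    {"dx": 0,"dy": 0,"dz": 0,"ax": 0,"ay": 0,"az": -1,"hand": 1},
    {"dx": 0,"dy": 0,"dz": 0,"ax": 0,"ay": 0,"az": -1,"hand": 1},
    {"dx": 0,"dy": 0,"dz": 0,"ax": 0,"ay": 0,"az": -0.3,"hand": 1},
    {"dx": 0,"dy": 0,"dz": 0,"ax": 0,"ay": 0,"az": 0,"hand": 1},
  ],
)

```text
t: 2.5
tcp_pos: [0.469, -0.081, 0.0923]
orientation: [0.0, 0.075, 0.997, -0.0]
ft_force: [0.1, 0.9, 0.3]
gripper_width: -0.0001
gripper_force: 0.0
```

```bash
python3 - <<'E'
from h import *
np.set_printoptions(precision=4,suppress=True)
s=state();print(s['t'],s['tcp_pos'],rot(s['orientation']).as_matrix().tolist(),s['gripper_width'],s['joint_positions'])
c=cap('wrist');W=cloud(c);g=c['color']
print(c['origin'],c['rotation'])
cv2.imwrite('pics/w1.png',g)
E
```

```text
2.5 [ 0.469  -0.081   0.0923] [[-0.9888603161169047, 0.14884648026690317, 2.2832638826500228e-05], [0.1488464790026125, 0.9888603153266842, -4.960378563150803e-05], [-2.9961639328877263e-05, -4.565265724450531e-05, -0.9999999985090675]] -0.0001257768657294532 [-0.3248  0.3464 -0.5122  0.7121 -0.     -0.1754]
[ 0.3935 -0.0694  0.2237] [[ 0.1488 -0.9445 -0.293 ]
 [ 0.9889  0.1419  0.0447]
 [-0.0006 -0.2964  0.9551]]
```

View pics/w1.png

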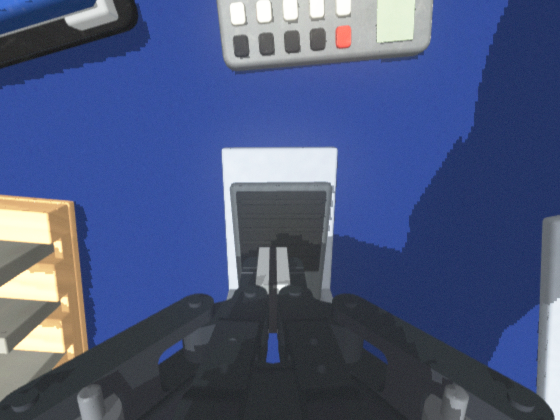

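The wrist view shows the shut fingertips at (272,265), over the ribbed pad (about 282,230, perspective aside) and aligned with the treadle. Descending.

>>> send_rows(
  increments=[
    {"dx": 0,"dy": 0,"dz": 0.6,"ax": 0,"ay": 0,"az": 0,"hand": 1},
    {"dx": 0,"dy": 0,"dz": 0.6,"ax": 0,"ay": 0,"az": 0,"hand": 1},
    {"dx": 0,"dy": 0,"dz": 0.3,"ax": 0,"ay": 0,"az": 0,"hand": 1},
    {"dx": 0,"dy": 0,"dz": 0.2,"ax": 0,"ay": 0,"az": 0,"hand": 1},
    {"dx": 0,"dy": 0,"dz": 0,"ax": 0,"ay": 0,"az": 0,"hand": 1},
  ],
)

```text
t: 3.05
tcp_pos: [0.4685, -0.0809, 0.0496]
orientation: [-0.001, 0.074, 0.997, 0.0]
ft_force: [-2.9, -0.2, 6.5]
gripper_width: 0.0005
gripper_force: 2.6
```

>>> send_rows(
  increments=[
    {"dx": 0,"dy": 0,"dz": 0.2,"ax": 0,"ay": 0,"az": 0,"hand": 1},
    {"dx": 0,"dy": 0,"dz": 0.1,"ax": 0,"ay": 0,"az": 0,"hand": 1},
    {"dx": 0,"dy": 0,"dz": 0,"ax": 0,"ay": 0,"az": 0,"hand": 1},
  ],
)

```text
t: 3.35
tcp_pos: [0.4687, -0.081, 0.0427]
orientation: [-0.0, 0.074, 0.997, -0.0]
ft_force: [-3.8, 0.5, 8.5]
gripper_width: -0.0
gripper_force: 4.1
```

>>> send_rows(
  increments=[
    {"dx": 0,"dy": 0,"dz": 0.12,"ax": 0,"ay": 0,"az": 0,"hand": 1},
    {"dx": 0,"dy": 0,"dz": 0.08,"ax": 0,"ay": 0,"az": 0,"hand": 1},
    {"dx": 0,"dy": 0,"dz": 0,"ax": 0,"ay": 0,"az": 0,"hand": 1},
  ],
)

```text
t: 3.65
tcp_pos: [0.4683, -0.0809, 0.0379]
orientation: [-0.001, 0.074, 0.997, -0.0]
ft_force: [-6.2, 1.3, 11.3]
gripper_width: 0.0002
gripper_force: 5.2
```

>>> send_rows(
  increments=[
    {"dx": 0,"dy": 0,"dz": 0.08,"ax": 0,"ay": 0,"az": 0,"hand": 1},
    {"dx": 0,"dy": 0,"dz": 0,"ax": 0,"ay": 0,"az": 0,"hand": 1},
  ],
)

```text
t: 3.85
tcp_pos: [0.4683, -0.081, 0.0371]
orientation: [-0.0, 0.074, 0.997, -0.0]
ft_force: [-13.3, 2.4, 32.7]
gripper_width: 0.0001
gripper_force: 16.1
```

The force jumped to 33 N while the tool stopped moving, so it is at the stop. I'll ease slightly and hold for 0.8 s.

>>> send_rows(
  increments=[
    {"dx": 0,"dy": 0,"dz": -0.01,"ax": 0,"ay": 0,"az": 0,"hand": 1},
    {"dx": 0,"dy": 0,"dz": 0,"ax": 0,"ay": 0,"az": 0,"hand": 1},
    {"dx": 0,"dy": 0,"dz": 0,"ax": 0,"ay": 0,"az": 0,"hand": 1},
    {"dx": 0,"dy": 0,"dz": 0,"ax": 0,"ay": 0,"az": 0,"hand": 1},
    {"dx": 0,"dy": 0,"dz": 0,"ax": 0,"ay": 0,"az": 0,"hand": 1},
    {"dx": 0,"dy": 0,"dz": 0,"ax": 0,"ay": 0,"az": 0,"hand": 1},
    {"dx": 0,"dy": 0,"dz": 0,"ax": 0,"ay": 0,"az": 0,"hand": 1},
    {"dx": 0,"dy": 0,"dz": 0,"ax": 0,"ay": 0,"az": 0,"hand": 1},
  ],
)

```text
t: 4.65
tcp_pos: [0.4683, -0.081, 0.0373]
orientation: [-0.0, 0.074, 0.997, -0.0]
ft_force: [-10.7, 1.8, 28.9]
gripper_width: -0.0001
gripper_force: 14.3
```

```bash
python3 - <<'E'
from h import *
c=cap('side');s=state();print(s['ft_force'],s['tcp_pos'])
# treadle tilt: heights along treadle, excluding the fingers
W=cloud(c);hsv=c['color']
u=np.array([np.cos(-.15),np.sin(-.15)]);d=W[...,:2]-np.array([.4687,-.081]);x=d@u;y=d@np.array([-u[1],u[0]])
for a in np.arange(-.03,.08,.01):
    m=(abs(x-a)<.005)&(abs(y)<.028)&(W[...,2]>.015)&(W[...,2]<.07)
    print(round(a,3),m.sum(),np.round(np.percentile(W[...,2][m],[10,50,90]),4) if m.sum() else '')
E
```

```text
[-10.07219512   1.66394862  29.45834428] [ 0.46825967 -0.08094196  0.03725182]
-0.03 69 [0.0233 0.0267 0.0293]
-0.02 71 [0.0237 0.0264 0.0285]
-0.01 69 [0.0218 0.0266 0.0451]
0.0 61 [0.022  0.028  0.0526]
0.01 60 [0.0221 0.0259 0.0412]
0.02 70 [0.0214 0.025  0.0278]
0.03 69 [0.0202 0.0235 0.0255]
0.04 65 [0.0208 0.0223 0.0241]
0.05 67 [0.0196 0.0219 0.0233]
0.06 64 [0.0186 0.0215 0.0232]
0.07 43 [0.019  0.0211 0.0231]
```

Treadle flat at 27 mm on the stop. Releasing and moving above the tall slab.

>>> send_rows(
  increments=[
    {"dx": 0,"dy": 0,"dz": -0.4,"ax": 0,"ay": 0,"az": 0,"hand": 1},
    {"dx": 0,"dy": 0,"dz": -0.8,"ax": 0,"ay": 0,"az": 0,"hand": 1},
    {"dx": 0,"dy": 0,"dz": -1,"ax": 0,"ay": 0,"az": 0,"hand": 1},
    {"dx": 0,"dy": 0,"dz": -1,"ax": 0,"ay": 0,"az": 0,"hand": 1},
    {"dx": 0,"dy": 0,"dz": -1,"ax": 0,"ay": 0,"az": 0,"hand": 1},
    {"dx": 0,"dy": 0,"dz": -1,"ax": 0,"ay": 0,"az": 0,"hand": 1},
    {"dx": 0,"dy": 0,"dz": -0.8,"ax": 0,"ay": 0,"az": 0,"hand": 1},
  ],
)

```text
t: 5.4
tcp_pos: [0.4696, -0.0812, 0.1876]
orientation: [0.001, 0.074, 0.997, -0.0]
ft_force: [0.1, -0.9, -0.6]
gripper_width: -0.0001
gripper_force: 0.0
```

>>> send_rows(
  increments=[
    {"dx": -0.5,"dy": -0.8,"dz": 0,"ax": 0,"ay": 0,"az": 0,"hand": -0.45},
    {"dx": -0.5,"dy": -0.85,"dz": 0,"ax": 0,"ay": 0,"az": 0,"hand": -0.45},
    {"dx": -0.5,"dy": -1,"dz": 0,"ax": 0,"ay": 0,"az": 0,"hand": -0.45},
    {"dx": -0.5,"dy": -1,"dz": 0,"ax": 0,"ay": 0,"az": 0,"hand": -0.45},
    {"dx": -0.5,"dy": -1,"dz": 0,"ax": 0,"ay": 0,"az": 0,"hand": -0.45},
    {"dx": -0.5,"dy": -1,"dz": 0,"ax": 0,"ay": 0,"az": 0,"hand": -0.45},
    {"dx": -0.5,"dy": -1,"dz": 0,"ax": 0,"ay": 0,"az": 0,"hand": -0.45},
    {"dx": -0.5,"dy": -0.7,"dz": 0,"ax": 0,"ay": 0,"az": 0.5,"hand": -0.45},
    {"dx": -0.29,"dy": -0.3,"dz": 0,"ax": 0,"ay": 0,"az": 0.6,"hand": -0.45},
    {"dx": 0,"dy": 0,"dz": 0,"ax": 0,"ay": 0,"az": 0,"hand": -0.45},
  ],
)

```text
t: 6.4
tcp_pos: [0.547, -0.2876, 0.1857]
orientation: [0.0, 0.123, 0.992, -0.0]
ft_force: [-0.2, 0.1, -0.5]
gripper_width: 0.0619
gripper_force: 0.0
```

```bash
python3 - <<'E'
from h import *
np.set_printoptions(precision=4,suppress=True)
s=state();M=rot(s['orientation']).as_matrix();print(s['t'],s['tcp_pos'],M.tolist(),s['gripper_width'],s['joint_positions'])
c=cap('wrist');W=cloud(c);g=c['color'];cv2.imwrite('pics/w2.png',g)
m=(W[...,2]>.045)&(W[...,2]<.1)&(g.max(2).astype(int)-g.min(2)<40)
d=np.hypot(W[...,0]-.546,W[...,1]+.286);m&=d<.035
nl,lab,st,ce=cv2.connectedComponentsWithStats(m.astype(np.uint8))
for i in range(1,nl):
    if st[i,4]>80:
        P=W[lab==i];print(st[i],P.mean(0),np.percentile(P[:,2],[5,50,97]))
top=m&(W[...,2]>.086)
P=W[top];print('top',len(P),P.mean(0),cv2.minAreaRect((P[:,:2]*1000).astype(np.float32)) if len(P) else '')
c=cap('scene');W=cloud(c);hsv=cv2.cvtColor(c['color'],cv2.COLOR_BGR2HSV)
m=(hsv[...,0]>5)&(hsv[...,0]<16)&(hsv[...,1]>180)&(W[...,2]>.02)&(W[...,0]<.75)&(W[...,1]<-.2)&(W[...,0]>.3)
nl,lab,st,ce=cv2.connectedComponentsWithStats(m.astype(np.uint8))
for i in range(1,nl):
    if st[i,4]>60: P=W[lab==i];print('orange',ce[i],P.min(0),P.max(0))
x=W[...,0]-.4687;y=W[...,1]+.081
m=(abs(x)<.02)&(abs(y)<.02)&(W[...,2]<.08);print('pedal z',np.median(W[...,2][m]))
E
```

```text
6.4 [ 0.547  -0.2876  0.1857] [[-0.9697066156515406, 0.24427129286672827, 0.0007842466786918632], [0.24427089172000765, 0.9697068642712718, -0.0005734487684090671], [-0.000900566459661562, -0.00036450842893098463, -0.9999995280567173]] 0.06186310908275702 [-0.6023  0.5001  0.014   1.0837 -0.     -0.3555]
[ 247  187   60   31 1711] [ 0.5427 -0.2835  0.0817] [0.0506 0.0915 0.0938]
top 1008 [ 0.5446 -0.284   0.0922] ((545.8231811523438, -284.25762939453125), (44.528839111328125, 12.904914855957031), 76.26821899414062)
orange [403.0052 290.1969] [ 0.5087 -0.4044  0.02  ] [ 0.5952 -0.375   0.0875]
orange [391.125  312.2298] [ 0.4795 -0.4057  0.0202] [ 0.5089 -0.364   0.0856]
pedal z 0.013713922288532077
```

View pics/w2.png

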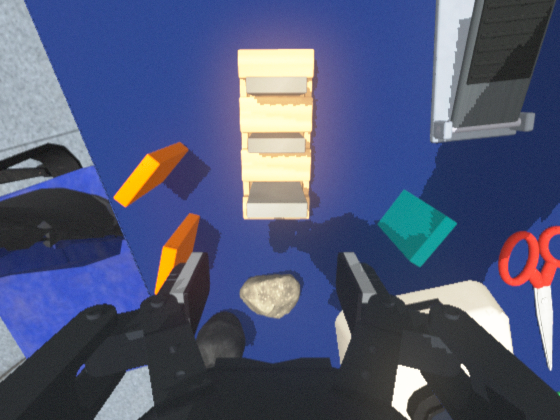

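Wrist view: tall slab top at (277,203) between the fingers' line, rock (270,296) beyond, short slabs at (277,88) and (277,143). Small correction, then descend.

>>> send_rows(
  increments=[
    {"dx": 0.08,"dy": 0.1,"dz": 0.6,"ax": 0,"ay": 0,"az": 0,"hand": -0.45},
    {"dx": 0,"dy": 0,"dz": 0.8,"ax": 0,"ay": 0,"az": 0,"hand": -0.45},
    {"dx": 0,"dy": 0,"dz": 0.8,"ax": 0,"ay": 0,"az": 0,"hand": -0.45},
    {"dx": 0,"dy": 0,"dz": 0.8,"ax": 0,"ay": 0,"az": 0,"hand": -0.45},
    {"dx": 0,"dy": 0,"dz": 0.6,"ax": 0,"ay": 0,"az": 0,"hand": -0.45},
    {"dx": 0,"dy": 0,"dz": 0.6,"ax": 0,"ay": 0,"az": 0,"hand": -0.45},
    {"dx": 0,"dy": 0,"dz": 0.58,"ax": 0,"ay": 0,"az": 0,"hand": -0.45},
    {"dx": 0,"dy": 0,"dz": 0,"ax": 0,"ay": 0,"az": 0,"hand": -0.45},
  ],
)

```text
t: 7.3
tcp_pos: [0.5437, -0.2817, 0.0646]
orientation: [-0.001, 0.121, 0.993, 0.001]
ft_force: [0.5, 0.7, -0.7]
gripper_width: 0.0618
gripper_force: 0.0
```

```bash
python3 - <<'E'
from h import *
np.set_printoptions(precision=4,suppress=True)
s=state();print(s['t'],s['tcp_pos'],s['ft_force'],s['torque'])
for n in ['side','scene']:
    c=cap(n);W=cloud(c)
    x=W[...,0]-.4687;y=W[...,1]+.081
    m=(abs(x)<.012)&(abs(y)<.012)&(W[...,2]<.08);print(n,'pedal z',m.sum(),np.median(W[...,2][m]))
    g=c['color']
    g=g[225:345,230:420] if n=='scene' else g[230:370,200:380]
    cv2.imwrite(f'pics/{n}_g.png',cv2.resize(g,(400,300)))
a=cv2.hconcat([cv2.imread('pics/side_g.png'),cv2.imread('pics/scene_g.png')]);cv2.imwrite('pics/g.png',a)
E
```

```text
7.3 [ 0.5437 -0.2817  0.0646] [ 0.5116  0.716  -0.663 ] [ 0.0369  0.0213 -0.0196]
side pedal z 101 0.040896553579025774
scene pedal z 105 0.040330613490679346
```

View pics/g.png

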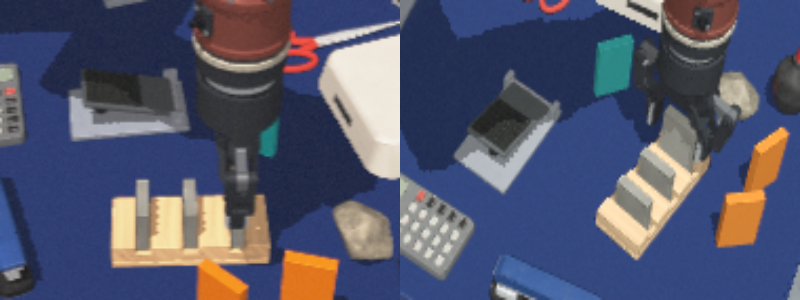

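The pedal is back up (about 41 mm at the pad), and the fingers straddle the tall slab in both views, near (237,200) and (690,130). Small re-centring, then grip.

>>> send_rows(
  increments=[
    {"dx": -0.09,"dy": -0.08,"dz": 0,"ax": 0,"ay": 0,"az": 0,"hand": -0.45},
    {"dx": 0,"dy": 0,"dz": 0,"ax": 0,"ay": 0,"az": 0,"hand": 0},
    {"dx": 0,"dy": 0,"dz": 0,"ax": 0,"ay": 0,"az": 0,"hand": 0.4},
    {"dx": 0,"dy": 0,"dz": 0,"ax": 0,"ay": 0,"az": 0,"hand": 0.6},
    {"dx": 0,"dy": 0,"dz": 0,"ax": 0,"ay": 0,"az": 0,"hand": 0.6},
    {"dx": 0,"dy": 0,"dz": 0,"ax": 0,"ay": 0,"az": 0,"hand": 1},
    {"dx": 0,"dy": 0,"dz": 0,"ax": 0,"ay": 0,"az": 0,"hand": 1},
    {"dx": 0,"dy": 0,"dz": 0,"ax": 0,"ay": 0,"az": 0,"hand": 1},
  ],
  grip_force=50,
)

```text
t: 8.2
tcp_pos: [0.5475, -0.2863, 0.0671]
orientation: [0.001, 0.122, 0.993, -0.0]
ft_force: [0.7, 0.2, 5.8]
gripper_width: 0.0451
gripper_force: 50.3
```

>>> send_rows(
  increments=[
    {"dx": 0,"dy": 0,"dz": -0.2,"ax": 0,"ay": 0,"az": 0,"hand": 1},
    {"dx": 0,"dy": 0,"dz": -0.4,"ax": 0,"ay": 0,"az": 0,"hand": 1},
    {"dx": 0,"dy": 0,"dz": -0.5,"ax": 0,"ay": 0,"az": 0,"hand": 1},
    {"dx": 0,"dy": 0,"dz": -0.7,"ax": 0,"ay": 0,"az": 0,"hand": 1},
    {"dx": 0,"dy": 0,"dz": -0.9,"ax": 0,"ay": 0,"az": 0,"hand": 1},
    {"dx": 0,"dy": 0,"dz": -1,"ax": 0,"ay": 0,"az": 0,"hand": 1},
    {"dx": 0,"dy": 0,"dz": -1,"ax": 0,"ay": 0,"az": 0,"hand": 1},
    {"dx": 0,"dy": 0,"dz": -1,"ax": 0,"ay": 0,"az": 0,"hand": 1},
    {"dx": 0,"dy": 0,"dz": -0.8,"ax": 0,"ay": 0,"az": 0,"hand": 1},
    {"dx": 0,"dy": 0,"dz": -0.4,"ax": 0,"ay": 0,"az": 0,"hand": 1},
  ],
)

```text
t: 9.2
tcp_pos: [0.5473, -0.2862, 0.2415]
orientation: [0.001, 0.122, 0.993, -0.001]
ft_force: [0.1, -0.5, -1.8]
gripper_width: 0.0456
gripper_force: 51.2
```

```bash
python3 - <<'E'
from h import *
np.set_printoptions(precision=4,suppress=True)
s=state();M=rot(s['orientation']).as_matrix();t=np.array(s['tcp_pos']);print(s['t'],t,M.tolist(),s['ft_force'],s['gripper_width'])
ims=[]
for n in ['side','scene','wrist']:
    c=cap(n);W=cloud(c);g=c['color']
    L=(W-t)@M   # tool coords
    m=(abs(L[...,1])<.03)&(abs(L[...,0])<.03)&(L[...,2]>.014)&(L[...,2]<.08)&(g.max(2).astype(int)-g.min(2)<40)
    P=L[m];print(n,m.sum())
    if len(P)>30:
        print(' mean',P.mean(0),'min',np.percentile(P,2,axis=0),'max',np.percentile(P,98,axis=0))
        mu=P.mean(0);u,sv,vt=np.linalg.svd(P-mu,full_matrices=False);print(' normal(tool)',vt[2],sv/np.sqrt(len(P)))
    uv=proj(c,t+M@[0,0,.03])[0].astype(int);print(uv)
    p=np.pad(g,((150,150),(150,150),(0,0)));x,y=uv+150;ims.append(cv2.resize(p[y-65:y+65,x-65:x+65],(260,260)))
cv2.imwrite('pics/held.png',cv2.hconcat(ims))
E
```

```text
9.2 [ 0.5473 -0.2862  0.2415] [[-0.9702972316775326, 0.241901885904851, 0.002599960498416338], [0.2418977248163811, 0.9703000539608139, -0.00181549230241409], [-0.002961912823709066, -0.0011326426259848847, -0.9999949720839135]] [ 0.0793 -0.5458 -1.8256] 0.04559861059465233
side 112
 mean [ 0.0021 -0.0199  0.0377] min [-0.0043 -0.0247  0.0165] max [0.0069 0.001  0.057 ]
 normal(tool) [-0.9657  0.2591 -0.0196] [0.0125 0.0071 0.0031]
[309 269]
scene 212
 mean [ 0.0067 -0.0037  0.0352] min [ 0.0008 -0.0248  0.015 ] max [0.01   0.0201 0.0559]
 normal(tool) [ 0.9992 -0.0337  0.0224] [0.014  0.0126 0.0021]
[369 243]
wrist 2433
 mean [0.008  0.0009 0.0336] min [ 0.0075 -0.0208  0.0147] max [0.0086 0.0226 0.0572]
 normal(tool) [ 1.     -0.0014 -0.0006] [0.0131 0.0127 0.0003]
[272 249]
```

View pics/held.png

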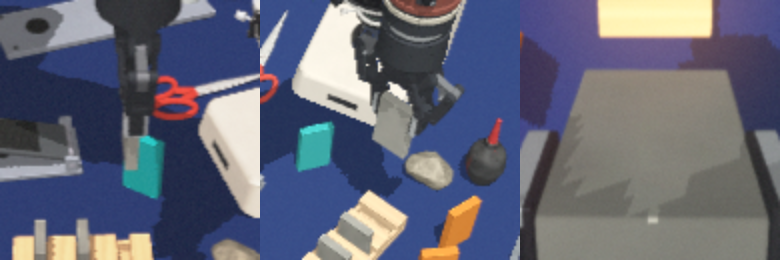

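Slab held upright (both short slabs still in the stand). I'll compute the target and check the corridor.

```bash
cat >> h.py <<'E'
OFF=np.array([.002,.0005,.016]); PSI=.071; FOC=np.array([.559,.1715,.2])
def target(psi=PSI,foc=FOC,off=OFF):
    a=.42;cx=np.array([np.cos(a)*np.cos(psi),np.cos(a)*np.sin(psi),np.sin(a)]);cy=np.array([-np.sin(psi),np.cos(psi),0]);cz=np.cross(cx,cy)
    M=np.stack([-cx,cy,-cz],1);return M,foc-M@off
def todo(M,p):
    s=state();m=rot(s['orientation']).as_matrix();t=np.array(s['tcp_pos'])
    print('tcp',t,'shift units',m.T@(p-t)/.025,'turn units',np.degrees(R.from_matrix(m.T@M).as_rotvec())/5)
E
python3 - <<'E'
from h import *
np.set_printoptions(precision=3,suppress=True)
M,p=target();print(M,p);todo(M,p)
s=state();t=s['tcp_pos'];m=rot(s['orientation']).as_matrix();a=m.T@M
H={}
for n in ['scene','side']:
    c=cap(n);W=cloud(c);g=c['color'].astype(int)
    # lens / head cloud
    cx=-M[:,0];d=W-FOC;ax=d@cx;la=d@M[:,1];up=-(d@M[:,2])
    for lo,hi in [(.14,.185),(.19,.26)]:
        k=(ax>lo)&(ax<hi)&(abs(la)<.05)&(abs(up)<.05);print(n,'head',lo,k.sum(),la[k].min() if k.any() else'',la[k].max() if k.any() else '',up[k].min() if k.any() else '',up[k].max() if k.any() else '')
    k=(abs(ax)<.3)&(abs(la)<.045)&(abs(up)<.045)&(ax>.1);print(' nearest ax',np.percentile(ax[k],[0.5,3]) if k.any() else '')
    red=(g[...,2]>g[...,0]*1.5)
    k=(W[...,0]>.4)&(W[...,0]<.8)&(W[...,1]>-.33)&(W[...,1]<.33)&(W[...,2]>.10)&~red&(np.hypot(W[...,0]-t[0],W[...,1]-t[1])>.1)
    for x,y,z in W[k]:
        q=(int(x//.05),int(y//.05));H[q]=max(H.get(q,0),z)
print({(round(a*.05,2),round(b*.05,2)):round(float(z),2) for (a,b),z in sorted(H.items())})
E
```

```text
[[-0.911 -0.071  0.407]
 [-0.065  0.997  0.029]
 [-0.408  0.    -0.913]] [0.554 0.171 0.215]
tcp [ 0.547 -0.286  0.239] shift units [ 4.129 17.793  0.932] turn units [-0.763 -4.765 -3.559]
scene head 0.14 0    
scene head 0.19 0    
 nearest ax 
side head 0.14 0    
side head 0.19 0    
 nearest ax [0.276 0.276]
{(0.4, -0.3): 0.67, (0.4, -0.25): 0.75, (0.4, -0.2): 0.76, (0.4, -0.15): 0.76, (0.45, -0.25): 0.75, (0.45, -0.2): 0.75, (0.65, -0.25): 0.42, (0.65, -0.2): 0.42, (0.65, -0.15): 0.42, (0.7, -0.25): 0.41, (0.7, -0.2): 0.41, (0.7, -0.15): 0.41, (0.7, -0.1): 0.18, (0.75, -0.25): 0.4, (0.75, -0.2): 0.4, (0.75, -0.15): 0.4, (0.75, -0.1): 0.19, (0.75, 0.15): 0.24}
```

>>> send_rows(
  increments=[
    {"dx": 0.3,"dy": 0.2,"dz": 0,"ax": 0,"ay": 0,"az": 0,"hand": 1},
    {"dx": 0.4,"dy": 0.6,"dz": 0,"ax": 0,"ay": 0,"az": 0,"hand": 1},
    {"dx": 0.4,"dy": 0.8,"dz": 0,"ax": 0,"ay": 0,"az": 0,"hand": 1},
    {"dx": 0.4,"dy": 0.9,"dz": 0,"ax": 0,"ay": 0,"az": 0,"hand": 1},
    {"dx": 0.4,"dy": 0.9,"dz": 0,"ax": 0,"ay": 0,"az": 0,"hand": 1},
    {"dx": 0.4,"dy": 0.9,"dz": 0,"ax": 0,"ay": 0,"az": 0,"hand": 1},
    {"dx": 0.4,"dy": 0.9,"dz": 0,"ax": 0,"ay": 0,"az": 0,"hand": 1},
    {"dx": 0.4,"dy": 0.9,"dz": 0,"ax": 0,"ay": 0,"az": 0,"hand": 1},
    {"dx": 0.4,"dy": 0.9,"dz": 0,"ax": 0,"ay": 0,"az": 0,"hand": 1},
    {"dx": 0.4,"dy": 0.9,"dz": 0,"ax": 0,"ay": 0,"az": 0,"hand": 1},
  ],
)

```text
t: 10.45
tcp_pos: [0.4987, -0.0692, 0.2378]
orientation: [-0.001, 0.122, 0.993, 0.0]
ft_force: [0.3, 0.8, -1.0]
gripper_width: 0.045
gripper_force: 51.2
```

>>> send_rows(
  increments=[
    {"dx": 0.4,"dy": 0.9,"dz": 0,"ax": 0,"ay": 0,"az": 0,"hand": 1},
    {"dx": 0.4,"dy": 0.9,"dz": 0,"ax": 0,"ay": 0,"az": 0,"hand": 1},
    {"dx": 0.3,"dy": 0.9,"dz": 0,"ax": 0,"ay": 0,"az": 0,"hand": 1},
    {"dx": 0.3,"dy": 0.9,"dz": 0,"ax": 0,"ay": 0,"az": 0,"hand": 1},
    {"dx": 0.3,"dy": 0.9,"dz": 0,"ax": 0,"ay": 0,"az": 0,"hand": 1},
    {"dx": 0.3,"dy": 0.9,"dz": 0,"ax": 0,"ay": 0,"az": 0,"hand": 1},
    {"dx": 0.3,"dy": 0.9,"dz": 0,"ax": 0,"ay": 0,"az": 0,"hand": 1},
    {"dx": 0.3,"dy": 0.9,"dz": 0,"ax": 0,"ay": 0,"az": 0,"hand": 1},
    {"dx": 0.2,"dy": 0.7,"dz": 0,"ax": 0,"ay": 0,"az": 0,"hand": 1},
    {"dx": 0.1,"dy": 0.35,"dz": 0,"ax": 0,"ay": 0,"az": 0,"hand": 1},
  ],
)

```text
t: 11.45
tcp_pos: [0.4783, 0.1483, 0.2379]
orientation: [-0.001, 0.121, 0.993, -0.0]
ft_force: [-0.6, -0.0, -1.8]
gripper_width: 0.0458
gripper_force: 51.2
```

>>> send_rows(
  increments=[
    {"dx": 0,"dy": 0,"dz": 0,"ax": -0.06,"ay": -0.4,"az": -0.3,"hand": 1},
    {"dx": 0,"dy": 0,"dz": 0,"ax": -0.1,"ay": -0.7,"az": -0.5,"hand": 1},
    {"dx": 0,"dy": 0,"dz": 0,"ax": -0.13,"ay": -0.8,"az": -0.6,"hand": 1},
    {"dx": 0,"dy": 0,"dz": 0,"ax": -0.13,"ay": -0.8,"az": -0.6,"hand": 1},
    {"dx": 0,"dy": 0,"dz": 0,"ax": -0.13,"ay": -0.8,"az": -0.6,"hand": 1},
    {"dx": 0,"dy": 0,"dz": 0,"ax": -0.13,"ay": -0.8,"az": -0.6,"hand": 1},
    {"dx": 0,"dy": 0,"dz": 0,"ax": -0.08,"ay": -0.46,"az": -0.36,"hand": 1},
    {"dx": 0,"dy": 0,"dz": 0,"ax": 0,"ay": 0,"az": 0,"hand": 1},
  ],
)

```text
t: 12.25
tcp_pos: [0.4775, 0.1465, 0.2375]
orientation: [0.207, -0.035, 0.978, 0.007]
ft_force: [0.5, -1.0, -1.2]
gripper_width: 0.0456
gripper_force: 51.2
```

```bash
python3 - <<'E'
from h import *
np.set_printoptions(precision=4,suppress=True)
s=state();print(s['t'],s['joint_positions'],s['gripper_width'],s['gripper_force'],s['ft_force'])
M,p=target();todo(M,p)
c=cap('wrist');cv2.imwrite('pics/w3.png',c['color']);W=cloud(c)
t=s['tcp_pos'];m=rot(s['orientation']).as_matrix();L=(W-t)@m
print('camera origin',c['origin'])
for n in ['scene','side']:
    c=cap(n);W=cloud(c);cv2.imwrite(f'pics/{n}3.png',c['color'])
    cx=-M[:,0];d=W-FOC;ax=d@cx;la=d@M[:,1];up=-(d@M[:,2])
    for lo,hi in [(.12,.19),(.195,.25)]:
        k=(ax>lo)&(ax<hi)&(abs(la)<.05)&(abs(up)<.05)
        if k.sum()>10: print(n,'head',lo,k.sum(),'ax',np.percentile(ax[k],[1,50]),'la',np.percentile(la[k],[1,50,99]),'up',np.percentile(up[k],[1,50,99]))
E
```

```text
12.25 [ 0.1792 -0.0543 -0.6707  0.5391 -0.0443  0.0982] 0.04559172052743227 51.23374342918396 [ 0.4788 -0.9501 -1.1696]
tcp [0.4775 0.1465 0.2375] shift units [-2.509   0.7464  2.0806] turn units [-0.0056 -0.0284  0.0084]
camera origin [0.3545 0.1381 0.327 ]
scene head 0.12 319 ax [0.1393 0.1617] la [-0.0276 -0.0096  0.0144] up [-0.0176  0.0147  0.0297]
scene head 0.195 449 ax [0.1953 0.2213] la [-0.0322 -0.0149  0.0218] up [-0.0205  0.0265  0.0359]
side head 0.12 281 ax [0.1402 0.1627] la [-0.0248 -0.0155  0.0165] up [-0.0179  0.0082  0.0201]
side head 0.195 535 ax [0.1955 0.2227] la [-0.032  -0.0258  0.021 ] up [-0.0472  0.0147  0.031 ]
```

Lens front measures at 140 mm along the axis, which is consistent. I'll check the lateral offset and yaw with a cylinder fit of the barrel and the plate's edges.

```bash
python3 - <<'E'
from h import *
from scipy.optimize import least_squares
np.set_printoptions(precision=4,suppress=True)
M,p=target();cx=-M[:,0];e=np.array([np.cos(PSI),np.sin(PSI),0]);l=M[:,1]
for n in ['scene','side']:
    c=cap(n);W=cloud(c);d=W-FOC;ax=d@cx;la=d@l;up=-(d@M[:,2]);hsv=cv2.cvtColor(c['color'],cv2.COLOR_BGR2HSV)
    k=(ax>.145)&(ax<.185)&(abs(la)<.035)&(abs(up)<.035)
    for lo,hi in [(.145,.165),(.165,.185),(.145,.185)]:
        q=k&(ax>lo)&(ax<hi)
        r=least_squares(lambda v:np.hypot(la[q]-v[0],up[q]-v[1])-.021,[0,0],loss='soft_l1',f_scale=.001);print(n,'barrel la,up',lo,q.sum(),r.x)
    px=d@e
    pl=(abs(W[...,2]-.012)<.008)&(hsv[...,1]<90)&(abs(la)<.075)
    E=[]
    for a in np.arange(-.07,.25,.02):
        q=pl&(abs(px-a)<.01)
        if q.sum()>40: E.append([a,np.percentile(la[q],1.5),np.percentile(la[q],98.5),q.sum()])
    E=np.array(E);print(E)
    g=pl&(px>-.1)&(px<.26);nl,lab,st,_=cv2.connectedComponentsWithStats(g.astype(np.uint8));
    C=(W[...,2]>.03)&(W[...,2]<.2)&(np.hypot(px-.245,la)<.025)
    if C.sum()>20:
        r=least_squares(lambda v:np.hypot(px[C]-v[0],la[C]-v[1])-.010,[.245,0],loss='soft_l1',f_scale=.001);print('column px,la',C.sum(),r.x)
    dk=(c['color'].max(2)<60)&(abs(px)<.03)&(abs(la)<.03)&(abs(W[...,2]-.012)<.012)
    if dk.sum()>20: print('disc',dk.sum(),px[dk].mean(),la[dk].mean(),pts(c,np.argwhere(dk).mean(0)[::-1],.012))
E
```

```text
scene barrel la,up 0.145 88 [-0.0016 -0.0013]
scene barrel la,up 0.165 102 [-0.0017 -0.0014]
scene barrel la,up 0.145 190 [-0.0017 -0.0014]
[[ -0.05    -0.0516   0.0462 201.    ]
 [ -0.03    -0.0515   0.0456 191.    ]
 [ -0.01    -0.0514   0.0467 173.    ]
 [  0.01    -0.0528   0.0441 167.    ]
 [  0.03    -0.053    0.0455 186.    ]
 [  0.05    -0.0527   0.0445 167.    ]
 [  0.07    -0.0517   0.0423 160.    ]
 [  0.09    -0.0526   0.0444 168.    ]
 [  0.11    -0.0531   0.0448 157.    ]
 [  0.13    -0.0527   0.0437 164.    ]
 [  0.15    -0.052    0.0433 146.    ]
 [  0.17    -0.053    0.044  150.    ]
 [  0.19    -0.052    0.0456 140.    ]
 [  0.21    -0.0527   0.0439 150.    ]
 [  0.23    -0.0529   0.0438 113.    ]]
column px,la 272 [ 0.2445 -0.0035]
side barrel la,up 0.145 99 [ 0.001  -0.0017]
side barrel la,up 0.165 101 [ 0.0006 -0.0029]
side barrel la,up 0.145 200 [ 0.0008 -0.0023]
[[ -0.05    -0.0524   0.049  153.    ]
 [ -0.03    -0.0534   0.0453 147.    ]
 [ -0.01    -0.0518   0.0446 149.    ]
 [  0.01    -0.0521   0.0446 140.    ]
 [  0.03    -0.0529   0.044  139.    ]
 [  0.05    -0.0525   0.0453 139.    ]
 [  0.07    -0.0526   0.0473 137.    ]
 [  0.09    -0.0524   0.0454 138.    ]
 [  0.11    -0.052    0.0459 130.    ]
 [  0.13    -0.0532   0.0454 138.    ]
 [  0.15    -0.053    0.0459 135.    ]
 [  0.17    -0.0538   0.0441 125.    ]
 [  0.19    -0.0538   0.0432 131.    ]
 [  0.21    -0.0541   0.0422 122.    ]
 [  0.23    -0.0525   0.045  116.    ]]
column px,la 332 [ 0.2456 -0.0016]
disc 57 -0.002102844283173702 -0.0018238105330235623 [[0.5577 0.1726 0.012 ]]
```

Plate, column, barrel and disc agree to about 2 mm. I'm settling on the focus (0.5585, 0.170, 0.200) with yaw 0.066, and moving in.

>>> send_rows(
  increments=[
    {"dx": -0.25,"dy": 0.07,"dz": 0.2,"ax": 0.02,"ay": -0.03,"az": 0.05,"hand": 1},
    {"dx": -0.5,"dy": 0.14,"dz": 0.42,"ax": 0,"ay": 0,"az": 0,"hand": 1},
    {"dx": -0.6,"dy": 0.16,"dz": 0.5,"ax": 0,"ay": 0,"az": 0,"hand": 1},
    {"dx": -0.5,"dy": 0.14,"dz": 0.42,"ax": 0,"ay": 0,"az": 0,"hand": 1},
    {"dx": -0.4,"dy": 0.11,"dz": 0.33,"ax": 0,"ay": 0,"az": 0,"hand": 1},
    {"dx": -0.24,"dy": 0.07,"dz": 0.2,"ax": 0,"ay": 0,"az": 0,"hand": 1},
    {"dx": 0,"dy": 0,"dz": 0,"ax": 0,"ay": 0,"az": 0,"hand": 1},
    {"dx": 0,"dy": 0,"dz": 0,"ax": 0,"ay": 0,"az": 0,"hand": 1},
  ],
)

```text
t: 13.3
tcp_pos: [0.5558, 0.1694, 0.2165]
orientation: [0.209, -0.033, 0.977, 0.007]
ft_force: [-0.0, -0.1, -0.9]
gripper_width: 0.0455
gripper_force: 51.2
```

```bash
sed -i 's/PSI=.071; FOC=.*/PSI=.066; FOC=np.array([.5585,.170,.2])/' h.py; sed -i 's/psi=PSI,foc=FOC,off=OFF/psi=PSI,foc=FOC,off=OFF/' h.py
python3 - <<'E'
from h import *
np.set_printoptions(precision=4,suppress=True)
s=state();print(s['t'],s['gripper_width'],s['gripper_force'],s['ft_force'])
M,p=target();todo(M,p);l=M[:,1];cx=-M[:,0];ims=[]
for n in ['scene','side','wrist']:
    c=cap(n);W=cloud(c);g=c['color'].astype(int);d=W-FOC;ax=d@cx;la=d@l;up=-(d@M[:,2])
    k=(abs(ax)<.02)&(abs(la)<.035)&(up>-.06)&(up<.01)&(g.max(2)-g.min(2)<40)
    if k.sum()>40:
        P=np.stack([ax,la,up],-1)[k];print(n,k.sum(),'mean',P.mean(0),'lo',np.percentile(P,1.5,axis=0),'hi',np.percentile(P,98.5,axis=0))
        v=np.linalg.svd(P-P.mean(0),full_matrices=False)[2][2];print('  normal in cam axes',v)
    g=c['color'];uv=proj(c,FOC)[0].astype(int);q=cv2.copyMakeBorder(g,150,150,150,150,cv2.BORDER_CONSTANT);x,y=uv+150
    ims.append(cv2.resize(q[y-65:y+65,x-65:x+65],(260,260)))
cv2.imwrite('pics/f.png',cv2.hconcat(ims))
E
```

```text
13.3 0.045457388111592105 51.2463641166687 [-0.0211 -0.1349 -0.9275]
tcp [0.5558 0.1694 0.2165] shift units [ 0.0893 -0.0042  0.0086] turn units [0.0003 0.006  0.0063]
scene 94 mean [-0.002  -0.0053 -0.0182] lo [-0.0045 -0.0261 -0.0441] hi [0.0066 0.0224 0.008 ]
  normal in cam axes [0.9964 0.0798 0.0281]
side 68 mean [ 0.0031 -0.0228 -0.0171] lo [-0.0028 -0.0317 -0.042 ] hi [ 0.0108 -0.009   0.0086]
  normal in cam axes [-0.9272 -0.3745 -0.0083]
wrist 2933 mean [-0.0038  0.0006 -0.0117] lo [-0.0043 -0.0213 -0.0393] hi [-0.0031  0.0226  0.0095]
  normal in cam axes [-1.     -0.0027  0.0004]
```

View pics/f.png

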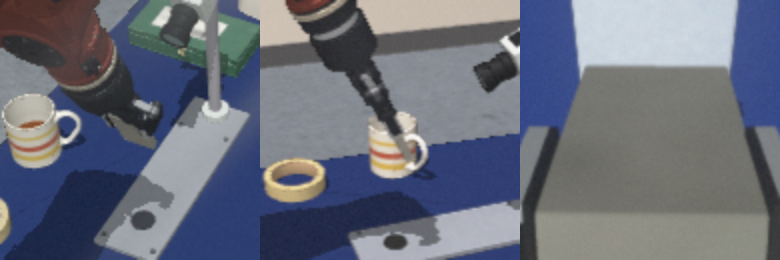

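The slab is at the focus, leaning the right way: scene tile (130,128), and side tile (400,145) facing the lens at (490,70). It sits about 2 mm too near the lens, so a small correction and then settle.

>>> send_rows(
  increments=[
    {"dx": 0.09,"dy": 0,"dz": 0,"ax": 0,"ay": 0,"az": 0,"hand": 1},
    {"dx": 0,"dy": 0,"dz": 0,"ax": 0,"ay": 0,"az": 0,"hand": 1},
    {"dx": 0,"dy": 0,"dz": 0,"ax": 0,"ay": 0,"az": 0,"hand": 1},
    {"dx": 0,"dy": 0,"dz": 0,"ax": 0,"ay": 0,"az": 0,"hand": 1},
    {"dx": 0,"dy": 0,"dz": 0,"ax": 0,"ay": 0,"az": 0,"hand": 1},
  ],
)

```text
t: 13.95
tcp_pos: [0.5541, 0.1693, 0.2159]
orientation: [0.209, -0.033, 0.977, 0.007]
ft_force: [0.2, 1.1, -0.2]
gripper_width: 0.0455
gripper_force: 51.2
```

```bash
python3 - <<'E'
from h import *
np.set_printoptions(precision=4,suppress=True)
M,p=target();todo(M,p);s=state();print(s['t'],s['gripper_force'],abs(s['joint_velocities']).max())
c=cap('side');W=cloud(c)
for x,y in [(.460,-.2646),(.503,-.2766)]:
    m=(np.hypot(W[...,0]-x,W[...,1]-y)<.02)&(W[...,2]>.04);print('short',m.sum(),np.percentile(W[...,2][m],97))
print(hand_in())
E
```

```text
tcp [0.5541 0.1693 0.2159] shift units [ 0.0183 -0.0051  0.0123] turn units [0.0013 0.0156 0.0055]
13.95 51.24652326107025 0.0019055413484119898
short 89 0.06729002618970936
short 100 0.0673575758077912
the job is handed in; nothing more can be done
None
```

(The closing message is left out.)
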